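# Free the sticking sample block of a dry-block heater

### The job

Lift the lid of the small heater on the bench right back until it rests on its stop. Grip the aluminium block in its well by the lug on top and, without pulling it straight up, rock it side to side (towards the heater's left and right) so that first one side and then the other comes loose; then lift it straight up until its underside is about a finger's breadth above the mouth of the well. Finish still holding it there, level, still and over the well, touching nothing but the gripper; leave the lid open and the other things on the bench where they are.

Things in the scene. Friction and masses are not known exactly. Their poses are not given: they have to be found in the camera images.
- heater: bench heater, cream housing 144 (x) x 184 (y) x 102 mm high, fixed. Origin: centre of its underside; x points from the lid's bar side to the hinge side, y to its left, z up. Inside 12 mm thick walls is an open recess 120 (x) x 160 (y) mm; its floor (the deck) is 54 mm above the bench. In the deck is the well, 24 mm deep, 73.5 mm wide in y, 73 mm long in x.
- well (a point): centre of the well's floor under the seated block, 30 mm above the bench, on the heater's middle; axes as the heater's. The mouth of the well (the deck) is 24 mm above it.
- lid (a joint): angle of the lid: 0 shut, 1.75 rad fully back on its stop (just past upright). Stiff hinge: it stays at any angle, and takes about 2 to 4 N at the bar to move; it starts slightly ajar. Clear plate 144 (x) x 184 (y) x 6 mm, hinged along the far (+x) top edge of the heater.
- lid_hinge (a point): middle of the lid's hinge line, which runs along the heater's y, 72 mm to the heater's +x and 102.5 mm above the bench
- lid_bar (a point): middle of the lid's round bar handle: 12 mm thick, 90 mm long along the heater's y, 43 mm out from the lid's free edge on a post at each end (37 mm free between bar and housing); its centre is 187 mm from the hinge, 3 mm above the lid's underside. Its x axis is the lid's own, from bar to hinge. It turns easily between fingers that pinch it from above.
- block: aluminium sample block, 56 (x) x 70 (y) x 32 mm high, about 0.4 kg, with a lug on top and a V-shaped ridge standing out 7 mm low on its -x and +x sides. Origin: centre of its underside; axes as the heater's. It starts seated on the well's floor, top 8 mm above the deck, with about 1.5 mm of play on either side in y.
- lug (a point): gripping point on the block's lug, 54 mm above its underside, on its middle. Lug: 30 (x) x 16 (y) mm, 36 mm tall; grip across y from above. To rock it: tip the block 0.10 to 0.16 rad left about its lower left edge (y = +35 mm), which lifts and loosens its right side, then the other way. Leaning, it also shifts about 2 mm in the well, away from the side it leans to.
- catch_left (a joint): travel (m) of the stiff left catch: a pair of small brass noses in the well's near and far (x) walls, 26 mm left (+y) of the middle, that sit over the block's ridges and move apart together. 0 engaged; at 0.005 to 0.0065 that side is loose. They are pushed apart as that side of the block rises (about 8 mm, about 10 N upward there; pulled straight up it jams) and stay where they were pushed.
- catch_right (a joint): the same for the catch 26 mm right (-y) of the middle
- tube_rack: bystander: blue plastic tube rack with white caps, 100 x 55 x 50 mm, beside the heater; origin centre of underside
- tip_box: bystander: white box with a clear cover, 85 x 120 x 67 mm; origin centre of underside
- reagent: bystander: small amber bottle with white cap, 44 mm across, 85 mm tall; origin centre of underside
- well_plate: bystander: flat white plate with rows of small wells, 127 x 85 x 14 mm; origin centre of underside
- tube_box_a: bystander: square storage box with white top, 130 x 130 x 51 mm; origin centre of underside
- tube_box_b: bystander: square storage box with white top, 130 x 130 x 51 mm; origin centre of underside
- pipette: bystander: hand pipette lying down, about 250 mm long, 28 mm thick; origin on the table below its thick part

How it is judged (in metres and radians):
On the way, in this order (a step that is already met when the one before it is completed fails the run):
1. the lid is back on its stop (value of joint lid above 1.68 rad), for 0.2 s.
2. the block, still in the well, leans to one side and one side of it has come loose (z of block in the frame of well below 0.016 m and angle between block's own z axis and vertical above 0.05 rad and value of joint any of catch_left, catch_right above 0.0035 m), for 0.1 s.
3. the block, still in the well, leans and the second side has come loose too (z of block in the frame of well below 0.016 m and angle between block's own z axis and vertical above 0.05 rad and value of joint each of catch_left, catch_right above 0.0035 m), for 0.1 s.
At the end, for the whole second after the job is handed in: Lid on its stop (over 1.68 rad); block in the gripper, underside 3 to 38 mm above the mouth of the well (27 to 62 mm above its floor), within 25 mm sideways of its seat, level within 0.12 rad, still (under 20 mm/s), touching no part of the heater (value of joint lid above 1.68 rad and z of block in the frame of well between 0.027 and 0.062 m and horizontal distance between block and well below 0.025 m and angle between block's own z axis and vertical below 0.12 rad and contact force between the fingers and block above 2 N and contact force between block and heater below 0.2 N and linear speed of block below 0.02 m/s); the arm keeps its last pose, push and grip.
It fails at once if a bystander is moved by more than 40 mm (distance of any of tube_rack, tip_box, reagent, well_plate, tube_box_a, tube_box_b, pipette from where it was at the start of the episode above 0.04 m).
It also fails if it takes over 64 s, if anything falls off the work surface, if the arm or the gripper's body presses on something with over 40 N, if the wrist force passes 120 N, or if a joint passes its speed limit or range.

### The arm

A 6-joint arm with a two-finger parallel gripper is mounted at the origin on the work surface. World frame = base frame: x ahead of the robot, y to its left, z up, the work surface at z = 0. Lengths are in m, angles in degrees, forces in N, time in s.
With the tool pointing down it reaches from about 0.375 to 0.9 m from the base axis. Payload 3.1 kg.
Tool frame: the origin (TCP) lies midway between the tips of the shut fingers; the grasp point (between the pads) lies 19 mm behind it; z points along the fingers, y is the direction in which the jaws open and shut (so a half turn about z gives the same grasp; the last joint's range is limited). The gripper opens to 87 mm and grips with 3 to 60 N. Pads are 19 mm wide; open, the fingers measure 117 mm over their backs; the gripper's body (75 mm by 190 mm) begins 51 mm behind the grasp point.
Start: joints at [55.491, 30.224, 82.088, -0, 67.689, -10.227], TCP at [0.257, 0.57, 0.223] pointing down, gripper open.
Joint ranges: [-176.69, 176.69], [-43.24, 126.21], [12.49, 139.97], [-82, 262], [0, 151.66], [-163.58, 163.58]. Speed limits (degrees/s): [159.86, 159.86, 180, 180, 180, 180].

### API

Orientations are given as a 3x3 rotation matrix whose columns are the frame's x, y, z axes.
In Python, from rig import bot gives the robot as it stands.
- The arm moves only by the tool carry_out, never from a script. Its arguments are lists of equal length, an entry for each row: "grip": the gripper's target within -1 to 1 (fully open at 1, half-way at 0, shut at -1); "slide": the shift along the tool's x, y, z in mm, a list of three; "twist": the turn, a rotation vector about the tool's x, y, z in rad, a list of three. In form: {"grip": [grip, ...], "slide": [[dx, dy, dz], ...], "twist": [[wx, wy, wz], ...]}. A call has 1 to 12 rows; each row shifts and turns the pose as measured when the row begins, along the tool's axes as they then stand; what a row does not reach is not made up. A row lasts 1/10 s, in which the tool goes at most 50 mm and 8.59 degrees, less where a joint would pass 70% of its speed; a pose out of reach is approached as far as the arm can. A call is refused whole if a number of a shift passes 50 or a number of a turn 0.15, either way. A call with a gripper value outside its range is refused whole. The fingers move at their own pace and stop on an object; the grip force is fixed at half the most. Time passes only in rows, so rows that do not move let the fingers close. It gives the time, the measured TCP pose, the force and the opening at its end, in the units of the state.
- bot.read_state(): the state, without advancing time (a new reading comes with each control period).
- bot.capture(name): name is "scene" or "top"; returns a dict with "color" (480x640x3 uint8, red, green, blue), "depth" (480x640 float32, m along the optical axis (not along the pixel's ray), 0 where there is no reading), "fx", "fy", "cx", "cy" (pixels), "position" and "rotation" of the camera in the world. Camera axes: x right, y up, looking along -z (the intrinsics and any distortion apply to the point x, -y, -z); pixel columns grow to the right and rows downward; lengths in m; the calibration is good to about 2 mm. A picture is of the moment at which its call begins.
- bot.hand_in(): hands the job in, once; it reports no verdict.
The state is a dict: "time_s": time; "joint_positions": joint angles; "qvel": joint speeds; "tau": joint torques, N m; "position": TCP position; "tcp_rot": TCP orientation; "force": force on the tool from outside, world axes, zero at the start; "moment": the same for the moment, N m; "opening": opening from 0.0 (shut) to 1.0 (fully open).
Only numpy, scipy, OpenCV 4.12 (cv2) and the standard library are available. Lean on these libraries where they do the work, as an engineer would, in place of code of your own. Each camera call takes 0.05 s, during which the arm holds its last target.

## Working session

There is one attempt and no reset: what is moved stays moved. The work goes in short steps, Python scripts to look and compute and a tool call to move; the robot and the scene stay as the last step left them, time stands still between calls to the robot, and variables do not carry over. Pictures are saved under pics/ and viewed, and the job is handed in when it is done.

Besides the shell and the picture viewer there is one more tool, called in YAML: its name, and indented under it one key for each argument. carry_out: Moves the arm, as the interface text tells. Its arguments: {"type":"object","properties":{"grip":{"type":"array"},"slide":{"type":"array"},"twist":{"type":"array"}},"required":["grip","slide","twist"]}

```bash
ls; mkdir -p pics
cat > h.py <<'E'
import numpy as np, cv2, pickle
from rig import bot
def snap(n,f):
    c=bot.capture(n); cv2.imwrite(f'pics/{f}.png',c['color'][:,:,::-1]); pickle.dump(c,open(f'pics/{f}.pkl','wb')); return c
def ld(f): return pickle.load(open(f'pics/{f}.pkl','rb'))
def px(c,u,v,d=None,z=None):
    r=np.array([(u-c['cx'])/c['fx'],-(v-c['cy'])/c['fy'],-1.]); R=np.array(c['rotation']); p=np.array(c['position'])
    if z is not None:
        w=R@r; return p+w*(z-p[2])/w[2]
    if d is None: d=c['depth'][int(round(v)),int(round(u))]
    return p+R@(r*d)
E
python3 - <<'E'
from h import *
for n in ('scene','top'):
    c=snap(n,n+'0'); print(n,c['position'],np.round(c['rotation'],3).tolist(),c['fx'],c['fy'],c['cx'],c['cy'],[k for k in c])
print(bot.read_state())
E
```

```text
pics
scene [1.33408797 0.14499767 0.93267172] [[-0.168, -0.695, 0.699], [0.986, -0.129, 0.109], [0.014, 0.707, 0.707]] 448.3313103185048 448.3313103185048 323.01788106156164 243.0957961437729 ['color', 'depth', 'fx', 'fy', 'cx', 'cy', 'position', 'rotation']
top [0.3219542  0.02207879 1.51979553] [[-0.022, 0.992, -0.126], [-1.0, -0.022, 0.001], [-0.002, 0.126, 0.992]] 620.5734160388786 620.5734160388786 313.10408331408615 240.6101933587684 ['color', 'depth', 'fx', 'fy', 'cx', 'cy', 'position', 'rotation']
{'time_s': 0.1, 'joint_positions': array([ 5.54898636e+01,  3.02740500e+01,  8.21501530e+01,  1.69124189e-03,
        6.76898150e+01, -1.02285477e+01]), 'qvel': array([-0.00522263, -0.02966286, -0.14478066, -0.0457436 , -0.01687563,
        0.05694471]), 'tau': array([ 6.74668718e-04, -4.40980089e+01, -1.77150840e+01,  6.35480694e-02,
        5.33067423e-02, -3.62884464e-05]), 'position': array([0.25660523, 0.56915817, 0.22165894]), 'tcp_rot': array([[-9.11530627e-01,  4.11230585e-01, -1.14993500e-03],
       [ 4.11232017e-01,  9.11529259e-01, -1.62433131e-03],
       [ 3.80224682e-04, -1.95351783e-03, -9.99998020e-01]]), 'force': array([-0.27673629, -0.03742576,  0.5520409 ]), 'moment': array([0.00434601, 0.01016675, 0.02981129]), 'opening': 0.999591792927503}
```

View pics/scene0.png

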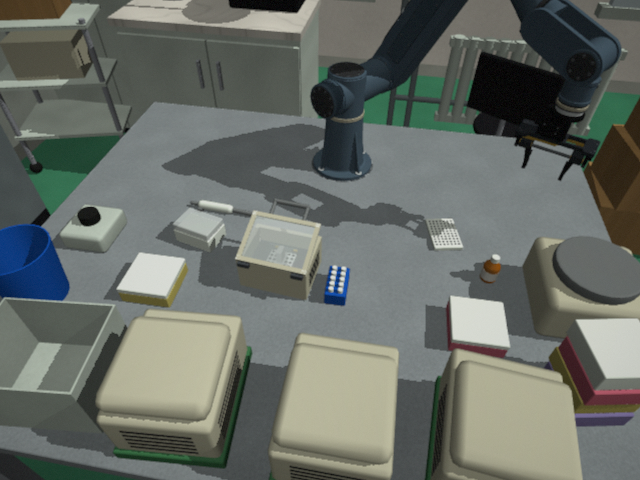

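View pics/top0.png

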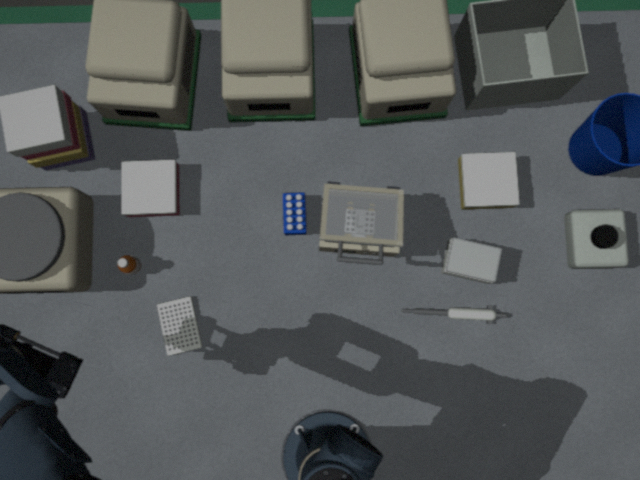

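Run:
```python
from h import *
for f,(x0,y0,x1,y1),n in (('scene0',(225,190,335,310),'a'),('top0',(300,165,420,275),'b')):
    c=cv2.imread(f'pics/{f}.png')[y0:y1,x0:x1]; cv2.imwrite(f'pics/z{n}.png',cv2.resize(c,None,fx=5,fy=5,interpolation=cv2.INTER_CUBIC))
```

```text
(no output)
```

View pics/za.png

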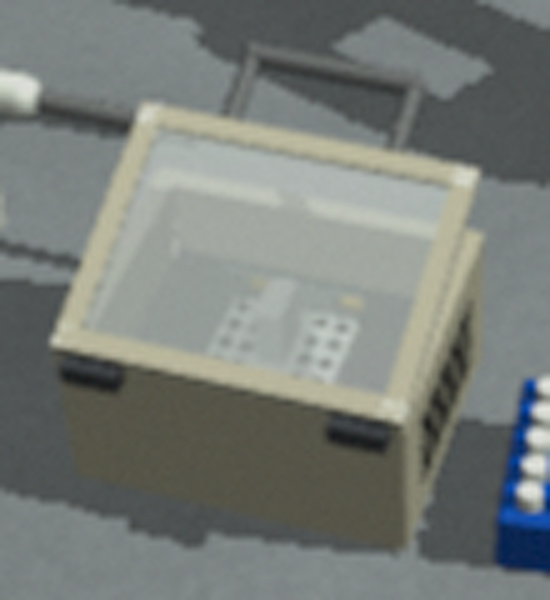

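View pics/zb.png

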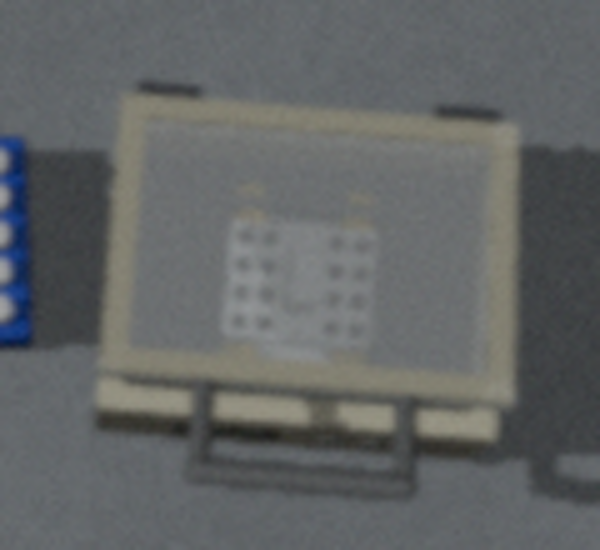

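Run:
```python
from h import *
t=ld('top0'); s=ld('scene0')
T=lambda x,y:(300+x/5-.4,165+y/5-.4); S=lambda x,y:(225+x/5-.4,190+y/5-.4)
def tri(a,b):
    A=[];o=[]
    for c,(u,v) in ((t,a),(s,b)):
        p=np.array(c['position']); d=px(c,u,v,d=1.)-p; d/=np.linalg.norm(d); A.append((p,d))
    M=sum(np.eye(3)-np.outer(d,d) for p,d in A); v=sum((np.eye(3)-np.outer(d,d))@p for p,d in A)
    x=np.linalg.solve(M,v); return x.round(4), [round(np.linalg.norm((np.eye(3)-np.outer(d,d))@(x-p)),4) for p,d in A]
# bar left end (+y) / right end
for n,a,b in (('barL',(197,470),(420,80)),('barR',(410,485),(255,50)),('lidfreeL',(103,370),(475,172)),('lidfreeR',(512,398),(148,106)),('hingeL',(122,97),(400,408)),('hingeR',(519,127),(55,340))):
    print(n,tri(T(*a),S(*b)), px(t,*T(*a)).round(4), px(s,*S(*b)).round(4))
# base corner bottom in scene
print(px(s,*S(410,548),z=0),px(s,*S(410,548)))
# lug, block in top
for p in ((302,270),(228,222),(376,232),(225,340),(365,345)): print(px(t,*T(*p),z=.062).round(4),px(t,*T(*p)).round(4))
```

```text
barL (array([ 0.4524, -0.0334,  0.1725]), [np.float64(0.0008), np.float64(0.0008)]) [ 0.4523 -0.0341  0.1744] [ 0.4546 -0.0323  0.1744]
barR (array([ 0.4436, -0.1252,  0.1718]), [np.float64(0.0017), np.float64(0.0017)]) [ 0.4434 -0.1263  0.1774] [ 0.4457 -0.1229  0.1735]
lidfreeL (array([0.4996, 0.0053, 0.1562]), [np.float64(0.0003), np.float64(0.0003)]) [0.4996 0.0055 0.1555] [0.4999 0.0051 0.1565]
lidfreeR (array([ 0.4825, -0.1737,  0.1578]), [np.float64(0.0012), np.float64(0.0012)]) [ 0.4833 -0.1754  0.1538] [ 0.4825 -0.1724  0.1579]
hingeL (array([ 0.6312, -0.0075,  0.1181]), [np.float64(0.0008), np.float64(0.0008)]) [ 0.6569 -0.0091  0.0009] [ 0.6252 -0.0096  0.111 ]
hingeR (array([ 0.6137, -0.1886,  0.1129]), [np.float64(0.0011), np.float64(0.0011)]) [ 0.6145 -0.19    0.1106] [ 0.6141 -0.1872  0.1134]
[ 0.62405292 -0.00616461  0.        ] [ 0.62257557 -0.00647913 -0.0019406 ]
[ 0.5576 -0.0914  0.062 ] [ 0.5458 -0.0857  0.1353]
[ 0.5816 -0.0568  0.062 ] [ 0.5697 -0.0532  0.1288]
[ 0.5752 -0.1272  0.062 ] [ 0.5639 -0.1205  0.1268]
[ 0.5248 -0.0538  0.062 ] [ 0.5127 -0.0492  0.1496]
[ 0.521  -0.1201  0.062 ] [ 0.5094 -0.1118  0.1468]
```

carry_out:
  grip: [-0.1,-0.1,-0.1,-0.1,-0.1,-0.1,-0.1,-0.1,-0.1,-0.1,-0.1,-0.1]
  slide:
    - [-15,-18,-20]
    - [-31,-36,-20]
    - [-31,-36,-20]
    - [-31,-36,0]
    - [-31,-36,0]
    - [-31,-36,0]
    - [-31,-36,0]
    - [-31,-36,0]
    - [-31,-36,0]
    - [-31,-36,0]
    - [-31,-36,0]
    - [-31,-36,0]
  twist:
    - [0,0,0]
    - [0,0,0]
    - [0,0,0]
    - [0,0,0]
    - [0,0,0]
    - [0,0,0]
    - [0,0,0]
    - [0,0,0]
    - [0,0,0]
    - [0,0,0]
    - [0,0,0]
    - [0,0,0]

```text
time_s: 1.3
position: [0.4145, 0.0325, 0.2812]
tcp_rot: [[-0.917, 0.399, -0.001], [0.399, 0.917, -0.003], [-0.0, -0.003, -1.0]]
force: [1.2, 0.8, 0.5]
opening: 0.449
```

carry_out:
  grip: [-0.1,-0.1,-0.1,-0.1,-0.1,-0.1,-0.1,-0.1,-0.1,-0.1]
  slide:
    - [0,0,0]
    - [0,0,0]
    - [0,0,0]
    - [0,0,0]
    - [0,0,0]
    - [0,0,0]
    - [0,0,0]
    - [0,0,0]
    - [0,0,0]
    - [0,0,0]
  twist:
    - [0,0,0.138]
    - [0,0,0.138]
    - [0,0,0.138]
    - [0,0,0.138]
    - [0,0,0.138]
    - [0,0,0.138]
    - [0,0,0.138]
    - [0,0,0.138]
    - [0,0,0.138]
    - [0,0,0]

```text
time_s: 2.3
position: [0.4144, 0.0236, 0.2787]
tcp_rot: [[0.148, 0.989, -0.006], [0.989, -0.148, -0.004], [-0.005, -0.006, -1.0]]
force: [1.0, -0.1, 0.3]
opening: 0.45
```

carry_out:
  grip: [-0.1,-0.1,-0.1,-0.1,-0.1]
  slide:
    - [0,0,0]
    - [-40,18,20]
    - [-40,18,20]
    - [-19,7,20]
    - [0,0,0]
  twist:
    - [0,0,-0.053]
    - [0,0,0]
    - [0,0,0]
    - [0,0,0]
    - [0,0,0]

```text
time_s: 2.8
position: [0.4501, -0.0809, 0.2175]
tcp_rot: [[0.072, 0.997, -0.003], [0.997, -0.072, -0.004], [-0.005, -0.002, -1.0]]
force: [-0.9, 0.4, -0.4]
opening: 0.448
```

Run:
```python
from h import *
for f,(x0,y0,x1,y1) in (('scene',(225,140,335,260)),('top',(300,165,420,275))):
    c=snap(f,f+'1')['color'][y0:y1,x0:x1,::-1]; cv2.imwrite(f'pics/z1{f}.png',cv2.resize(c,None,fx=5,fy=5,interpolation=cv2.INTER_CUBIC))
print(bot.read_state()['position'])
```

```text
[ 0.45024394 -0.07922     0.21931262]
```

View pics/z1scene.png

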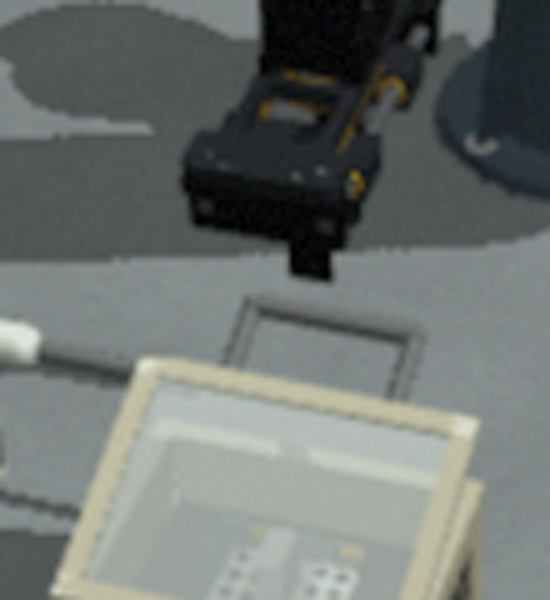

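View pics/z1top.png

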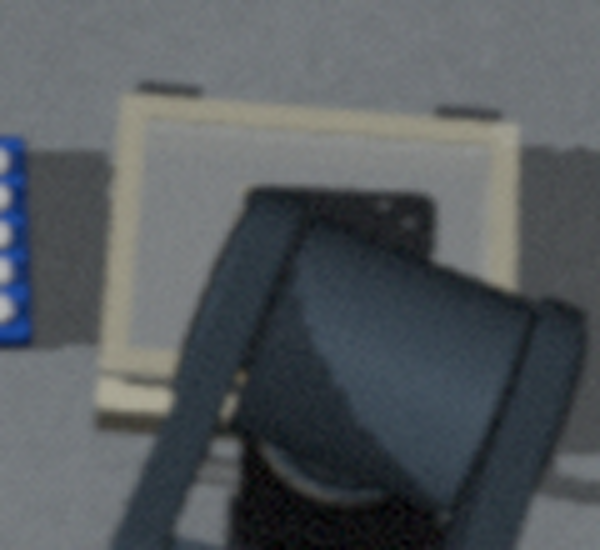

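carry_out:
  grip: [-0.1,-0.1,-0.1,-0.1,-1,-1,-1,-1,-1]
  slide:
    - [0,-2,25]
    - [0,0,25]
    - [0,0,19]
    - [0,0,0]
    - [0,0,0]
    - [0,0,0]
    - [0,0,0]
    - [0,0,0]
    - [0,0,0]
  twist:
    - [0,0,0.02]
    - [0,0,0]
    - [0,0,0]
    - [0,0,0]
    - [0,0,0]
    - [0,0,0]
    - [0,0,0]
    - [0,0,0]
    - [0,0,0]

```text
time_s: 3.8
position: [0.4483, -0.0739, 0.1574]
tcp_rot: [[0.076, 0.997, 0.007], [0.997, -0.076, -0.008], [-0.008, 0.008, -1.0]]
force: [-1.7, -2.0, -2.1]
opening: 0.125
```

Run:
```python
from h import *
for f,(x0,y0,x1,y1) in (('scene',(225,140,335,260)),):
    c=snap(f,f+'2')['color'][y0:y1,x0:x1,::-1]; cv2.imwrite(f'pics/z2{f}.png',cv2.resize(c,None,fx=5,fy=5,interpolation=cv2.INTER_CUBIC))
print(bot.read_state())
```

```text
{'time_s': 3.85, 'joint_positions': array([-23.31300401,  23.1929872 , 110.16025565,  -0.37270155,
        46.09530088, -18.68426199]), 'qvel': array([-0.12353557,  0.0804404 , -0.12036812,  0.25671828,  0.14289675,
       -0.03267407]), 'tau': array([  1.33090384, -31.53375149, -13.21836591,   0.70141526,
        -0.9698661 ,  -0.09805243]), 'position': array([ 0.44836166, -0.07390648,  0.15736951]), 'tcp_rot': array([[ 0.07625089,  0.99706414,  0.00699363],
       [ 0.99706   , -0.07619364, -0.00811716],
       [-0.00756046,  0.00759201, -0.9999426 ]]), 'force': array([-4.72440472, -2.2106934 ,  2.3099539 ]), 'moment': array([-0.37711373,  0.84935829, -0.12108974]), 'opening': 0.1272268762300608}
```

View pics/z2scene.png

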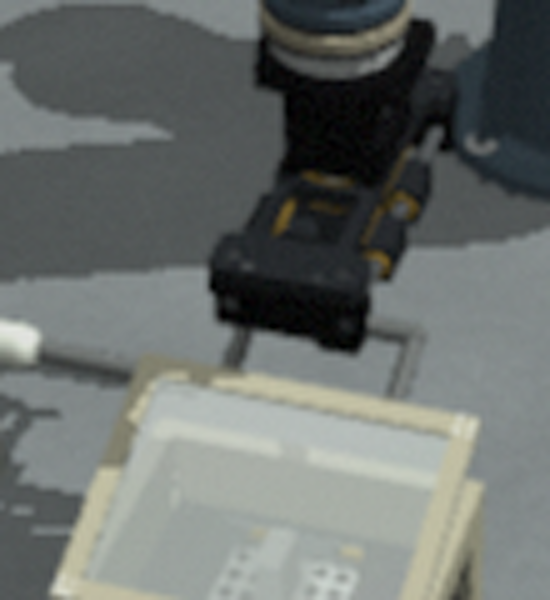

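carry_out:
  grip: [-1,-1,-1,-1,-1,-1,-1]
  slide:
    - [0,7.4,-17.2]
    - [0,9,-16.4]
    - [0,10.6,-15.4]
    - [0,12.1,-14.2]
    - [0,13.5,-13]
    - [0,14.7,-11.5]
    - [0,0,0]
  twist:
    - [0,0,0]
    - [0,0,0]
    - [0,0,0]
    - [0,0,0]
    - [0,0,0]
    - [0,0,0]
    - [0,0,0]

```text
time_s: 4.55
position: [0.5128, -0.0809, 0.2463]
tcp_rot: [[0.08, 0.997, -0.003], [0.997, -0.08, -0.01], [-0.01, -0.002, -1.0]]
force: [0.0, 0.6, 0.1]
opening: 0.127
```

Run:
```python
from h import *
for f,(x0,y0,x1,y1) in (('scene',(225,140,335,260)),):
    c=snap(f,f+'3')['color'][y0:y1,x0:x1,::-1]; cv2.imwrite(f'pics/z3{f}.png',cv2.resize(c,None,fx=5,fy=5,interpolation=cv2.INTER_CUBIC))
print(bot.read_state())
```

```text
{'time_s': 4.6, 'joint_positions': array([-20.95760727,  20.40689463,  95.60584988,  -0.69149892,
        64.01463521, -16.07214074]), 'qvel': array([-0.20183265,  0.09965478,  2.14610644, -0.58441106, -1.15888028,
       -0.1242796 ]), 'tau': array([  0.54640956, -33.90395164, -17.28481472,   0.2589912 ,
        -0.30650932,  -0.15985426]), 'position': array([ 0.51185314, -0.08073283,  0.24552359]), 'tcp_rot': array([[ 0.07986959,  0.99679605, -0.00429973],
       [ 0.99675229, -0.0799091 , -0.00997024],
       [-0.01028188, -0.00348944, -0.99994105]]), 'force': array([-1.37017143, -0.15754368,  2.71633529]), 'moment': array([-0.1628914 ,  0.3666129 , -0.14212802]), 'opening': 0.12423077838563518}
```

View pics/z3scene.png

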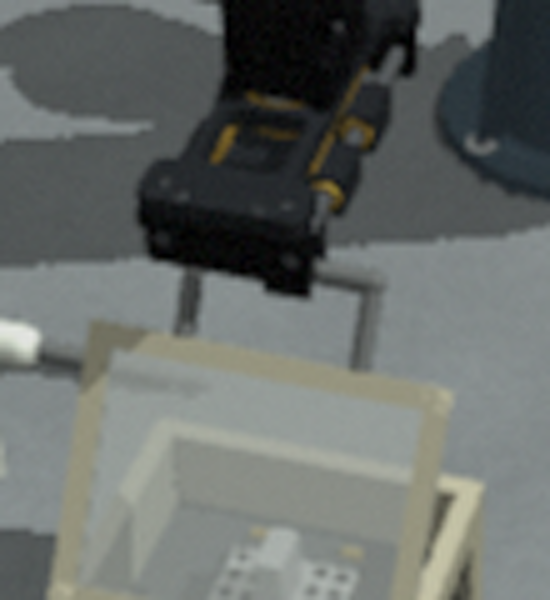

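carry_out:
  grip: [-1,-1,-1,-1,-1,-1,-1]
  slide:
    - [0,15.7,-10.2]
    - [0,16.6,-8.5]
    - [0,17.4,-6.8]
    - [0,18,-5]
    - [0,18.4,-3.2]
    - [0,18.6,-1.4]
    - [0,0,0]
  twist:
    - [0,0,0]
    - [0,0,0]
    - [0,0,0]
    - [0,0,0]
    - [0,0,0]
    - [0,0,0]
    - [0,0,0]

```text
time_s: 5.3
position: [0.6017, -0.0901, 0.2799]
tcp_rot: [[0.079, 0.996, -0.037], [0.997, -0.08, -0.014], [-0.017, -0.036, -0.999]]
force: [0.6, -0.2, -3.8]
opening: 0.127
```

carry_out:
  grip: [-1,-1,-1,-1,-1]
  slide:
    - [0,18.7,-1.1]
    - [0,18.7,0.7]
    - [0,18.5,2.6]
    - [0,12,3]
    - [0,0,0]
  twist:
    - [0,0,0]
    - [0,0,0]
    - [0,0,0]
    - [0,0,0]
    - [0,0,0]

```text
time_s: 5.8
position: [0.6576, -0.096, 0.2762]
tcp_rot: [[0.08, 0.995, -0.06], [0.997, -0.081, -0.015], [-0.02, -0.059, -0.998]]
force: [2.1, -0.7, -1.8]
opening: 0.126
```

Run:
```python
from h import *
for f,(x0,y0,x1,y1) in (('scene',(215,140,335,260)),('top',(290,135,410,255))):
    c=snap(f,f+'4')['color'][y0:y1,x0:x1,::-1]; cv2.imwrite(f'pics/z4{f}.png',cv2.resize(c,None,fx=5,fy=5,interpolation=cv2.INTER_CUBIC))
print(bot.read_state())
```

```text
{'time_s': 5.9, 'joint_positions': array([-17.06011601,  32.11066265,  69.60885843,  -1.86151445,
        81.21348812, -12.12298239]), 'qvel': array([ 0.00107362,  0.19540645, -0.31541484, -0.04323716, -0.09339099,
       -0.06241718]), 'tau': array([  0.27424601, -44.66357589, -18.90618324,   0.08864776,
        -0.20901881,  -0.14670162]), 'position': array([ 0.65808002, -0.0960989 ,  0.27605977]), 'tcp_rot': array([[ 0.07970469,  0.99511608, -0.05823361],
       [ 0.99661108, -0.08074375, -0.01570961],
       [-0.02033488, -0.05678413, -0.99817937]]), 'force': array([-1.47563729,  0.51720661,  4.64645751]), 'moment': array([-0.10705686,  0.41605366, -0.14988653]), 'opening': 0.12495381936823416}
```

View pics/z4scene.png

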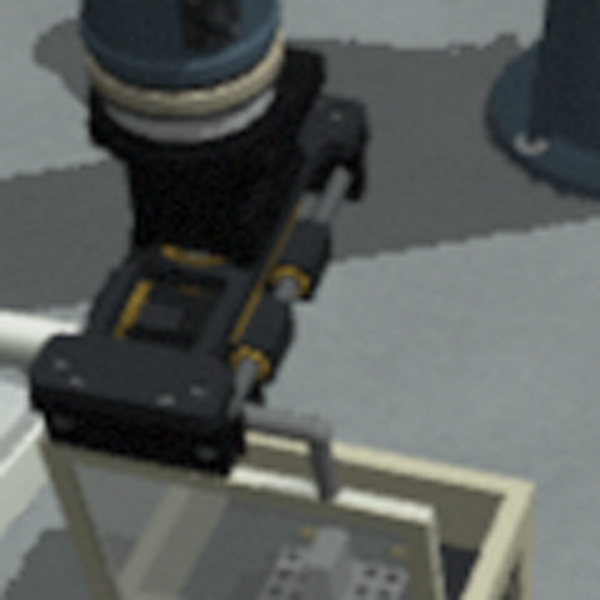

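View pics/z4top.png

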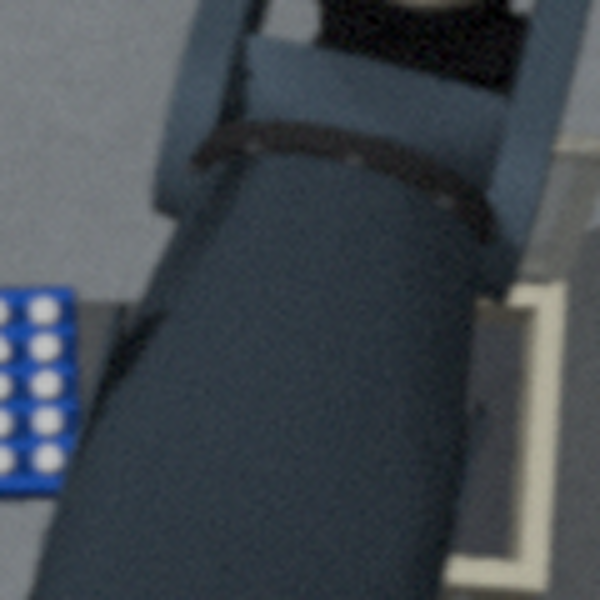

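carry_out:
  grip: [-1,-1,-1]
  slide:
    - [0,14,2]
    - [0,14,2]
    - [0,8,1]
  twist:
    - [0,0,0]
    - [0,0,0]
    - [0,0,0]

```text
time_s: 6.2
position: [0.6574, -0.096, 0.2758]
tcp_rot: [[0.08, 0.986, -0.143], [0.997, -0.082, -0.01], [-0.022, -0.142, -0.99]]
force: [-10.7, 0.4, 9.4]
opening: 0.123
```

carry_out:
  grip: [-0.1,-0.1,-0.1,-0.1,-0.1,-0.1,-0.1,-0.1]
  slide:
    - [0,0,0]
    - [0,0,0]
    - [0,0,0]
    - [0,0,0]
    - [0,0,-20]
    - [0,0,-25]
    - [0,0,-25]
    - [0,0,-15]
  twist:
    - [0,0,0]
    - [0,0,0]
    - [0,0,0]
    - [0,0,0]
    - [0,0,0]
    - [0,0,0]
    - [0,0,0]
    - [0,0,0]

```text
time_s: 7.0
position: [0.6677, -0.0941, 0.3536]
tcp_rot: [[0.078, 0.985, -0.152], [0.997, -0.079, -0.005], [-0.017, -0.151, -0.988]]
force: [-0.1, -0.6, 0.1]
opening: 0.447
```

carry_out:
  grip: [0,0,0,0,0,0]
  slide:
    - [0,0,0]
    - [0,-35,0]
    - [0,-40,0]
    - [0,-40,0]
    - [0,0,0]
    - [0,0,0]
  twist:
    - [-0.1,0,0]
    - [-0.06,0,0]
    - [0,0,0]
    - [0,0,0]
    - [0,0,-0.14]
    - [0,0,-0.14]

```text
time_s: 7.6
position: [0.5511, -0.0843, 0.3503]
tcp_rot: [[-0.211, 0.977, 0.018], [0.977, 0.211, -0.018], [-0.021, 0.013, -1.0]]
force: [-0.0, 0.5, -0.5]
opening: 0.494
```

carry_out:
  grip: [0,0,0,0,0,0,0,0,0,0]
  slide:
    - [0,0,0]
    - [0,0,0]
    - [0,0,0]
    - [0,0,0]
    - [0,0,0]
    - [0,0,0]
    - [0,0,0]
    - [0,0,0]
    - [0,0,0]
    - [0,0,0]
  twist:
    - [0,0,-0.14]
    - [0,0,-0.14]
    - [0,0,-0.14]
    - [0,0,-0.14]
    - [0,0,-0.14]
    - [0,0,-0.14]
    - [0,0,-0.14]
    - [0,0,-0.14]
    - [0,0,-0.14]
    - [0,0,0]

```text
time_s: 8.6
position: [0.5526, -0.0836, 0.3456]
tcp_rot: [[-0.999, 0.042, 0.019], [0.042, 0.999, -0.015], [-0.02, -0.014, -1.0]]
force: [0.4, -1.2, -0.7]
opening: 0.505
```

Run:
```python
from h import *
for f,(x0,y0,x1,y1) in (('scene',(215,140,335,260)),('top',(290,155,410,275))):
    c=snap(f,f+'5')['color'][y0:y1,x0:x1,::-1]; cv2.imwrite(f'pics/z5{f}.png',cv2.resize(c,None,fx=5,fy=5,interpolation=cv2.INTER_CUBIC))
```

```text
(no output)
```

View pics/z5scene.png

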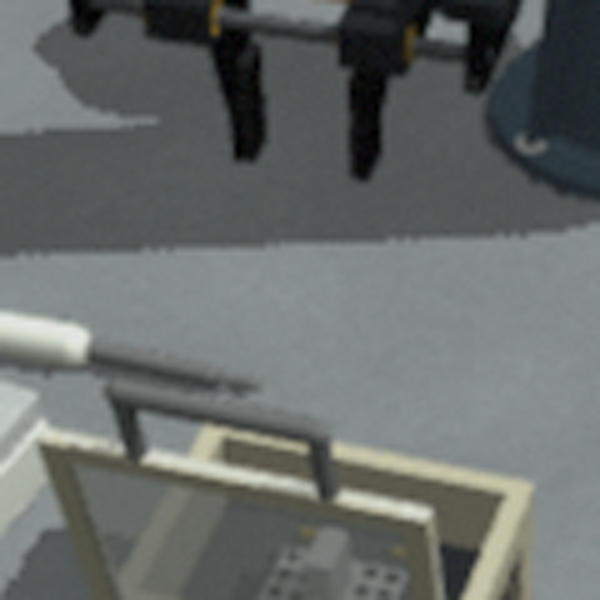

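View pics/z5top.png

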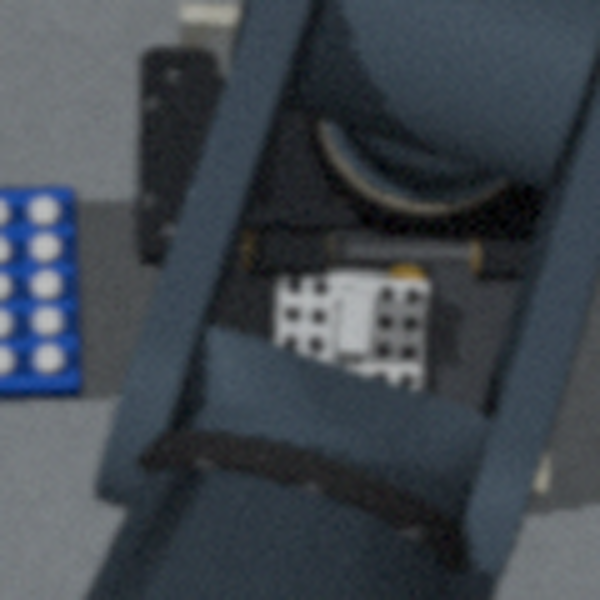

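Run:
```python
from h import *
t=ld('top5')
c=t['color'][200:245,335:385,::-1]; cv2.imwrite('pics/z5b.png',cv2.resize(c,None,fx=14,fy=13,interpolation=cv2.INTER_CUBIC))
```

```text
(no output)
```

View pics/z5b.png

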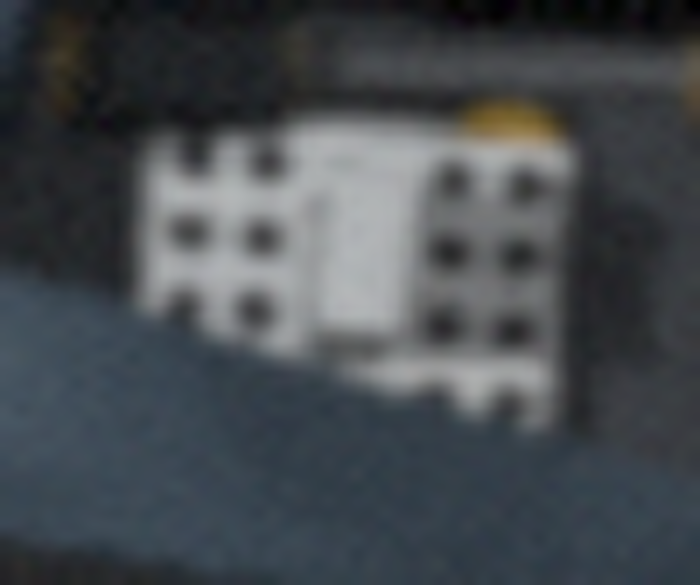

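Run:
```python
from h import *
t=ld('top5')
P=lambda x,y:(335+x/14-.5,200+y/13-.5)
for p in ((368,247),(330,162),(418,165),(408,333),(318,330)): print(px(t,*P(*p),z=.098).round(4),px(t,*P(*p)).round(4))
for p in ((147,140),(575,150)): print(px(t,*P(*p),z=.062).round(4),px(t,*P(*p)).round(4))
print(bot.read_state()['position'])
```

```text
[ 0.552  -0.0904  0.098 ] [ 0.5521 -0.0904  0.0974]
[ 0.5675 -0.0846  0.098 ] [ 0.5736 -0.0872  0.0625]
[ 0.5666 -0.0992  0.098 ] [ 0.5726 -0.1021  0.0634]
[ 0.5363 -0.0965  0.098 ] [ 0.5417 -0.0995  0.0625]
[ 0.5372 -0.0816  0.098 ] [ 0.5398 -0.0829  0.0812]
[ 0.5785 -0.0563  0.062 ] [ 0.5801 -0.0567  0.0533]
[ 0.575 -0.129  0.062] [ 0.5765 -0.1299  0.0536]
[ 0.55246258 -0.08353593  0.3456222 ]
```

```bash
cat >> h.py <<'E'
from scipy.spatial.transform import Rotation as Ro
EX=np.array([.9956,-.094,0]);EY=np.array([.094,.9956,0])
H0=np.array([.5515,-.0904,0.03])
def rock(a,base=np.c_[-EX,EY,[0,0,-1.]]):
    "rotation about heater x axis by a (right-hand): "
    return Ro.from_rotvec(EX*a).as_matrix()@base
def go(p,R,n=1):
    s=bot.read_state(); C=np.array(s['tcp_rot']); d=C.T@(np.array(p)-s['position'])*1000; w=Ro.from_matrix(C.T@R).as_rotvec()
    print('pos',s['position'].round(4),'F',s['force'].round(1),'M',s['moment'].round(2),'op',round(s['opening'],3),'t',s['time_s']); print('slide',d.round(1),'twist',w.round(4),'per',n,(d/n).round(2),(w/n).round(4))
E
python3 -c "
from h import *
go([.5515,-.0904,.068],rock(0),7)"
```

```text
pos [ 0.5525 -0.0835  0.3456] F [-0.1 -0.7  0.1] M [0.06 0.   0.04] op 0.502 t 8.7
slide [  6.1  -2.9 277.6] twist [-0.0138  0.0198  0.049 ] per 7 [ 0.87 -0.42 39.66] [-0.002   0.0028  0.007 ]
```

carry_out:
  grip: [0,0,0,0,0,0,0]
  slide:
    - [1,-3,0]
    - [0,-2,40]
    - [0,-2,40]
    - [0,0,40]
    - [0,0,40]
    - [0,0,40]
    - [0,0,0]
  twist:
    - [-0.014,0.02,0.049]
    - [0,0,0]
    - [0,0,0]
    - [0,0,0]
    - [0,0,0]
    - [0,0,0]
    - [0,0,0]

```text
time_s: 9.4
position: [0.5567, -0.0922, 0.1424]
tcp_rot: [[-0.993, 0.114, 0.012], [0.114, 0.993, -0.003], [-0.012, -0.002, -1.0]]
force: [-1.1, 0.7, -0.1]
opening: 0.499
```

```bash
python3 -c "
from h import *
go([.5515,-.0904,.068],rock(0),3)"
```

```text
pos [ 0.5567 -0.0922  0.1424] F [-1.1  0.7 -0.1] M [ 0.07  0.04 -0.02] op 0.499 t 9.4
slide [ 6.2  1.3 74.3] twist [-0.0018  0.0118 -0.0205] per 3 [ 2.08  0.45 24.77] [-0.0006  0.0039 -0.0068]
```

carry_out:
  grip: [0,0,0,0,0]
  slide:
    - [5,1,10]
    - [1,0,24]
    - [0,0,20]
    - [0,0,12]
    - [0,0,0]
  twist:
    - [-0.002,0.012,-0.02]
    - [0,0,0]
    - [0,0,0]
    - [0,0,0]
    - [0,0,0]

```text
time_s: 9.9
position: [0.5568, -0.0925, 0.081]
tcp_rot: [[-0.995, 0.095, 0.012], [0.095, 0.995, -0.004], [-0.012, -0.003, -1.0]]
force: [0.1, 0.0, 0.6]
opening: 0.496
```

```bash
python3 -c "
from h import *
go([.5515,-.0904,.068],rock(0),1)"
```

```text
pos [ 0.5568 -0.0925  0.081 ] F [0.1 0.  0.6] M [ 0.03  0.06 -0.04] op 0.496 t 9.9
slide [ 5.6  1.7 12.9] twist [-0.0033  0.0121 -0.001 ] per 1 [ 5.64  1.66 12.94] [-0.0033  0.0121 -0.001 ]
```

carry_out:
  grip: [0,0,0]
  slide:
    - [7,3,8]
    - [4,1,6]
    - [0,0,0]
  twist:
    - [-0.003,0.02,0]
    - [0,0.01,0]
    - [0,0,0]

```text
time_s: 10.2
position: [0.5477, -0.0879, 0.0692]
tcp_rot: [[-0.995, 0.095, -0.015], [0.095, 0.995, -0.0], [0.015, -0.002, -1.0]]
force: [-0.0, 0.2, -0.0]
opening: 0.498
```

```bash
python3 -c "
from h import *
go([.5515,-.0904,.068],rock(0),1)"
```

```text
pos [ 0.5477 -0.0879  0.0692] F [-0.   0.2 -0. ] M [0.03 0.01 0.01] op 0.498 t 10.2
slide [-4.  -2.1  1.1] twist [-0.0016 -0.0147 -0.001 ] per 1 [-4.03 -2.15  1.13] [-0.0016 -0.0147 -0.001 ]
```

carry_out:
  grip: [0,0]
  slide:
    - [-3,-2,1]
    - [0,0,0]
  twist:
    - [0,-0.012,0]
    - [0,0,0]

```text
time_s: 10.4
position: [0.5513, -0.0903, 0.0688]
tcp_rot: [[-0.996, 0.095, -0.0], [0.095, 0.996, -0.002], [0.0, -0.002, -1.0]]
force: [-0.8, -0.5, 0.6]
opening: 0.504
```

carry_out:
  grip: [-1,-1,-1,-1,-1,-1]
  slide:
    - [0,0,0]
    - [0,0,0]
    - [0,0,0]
    - [0,0,0]
    - [0,0,0]
    - [0,0,0]
  twist:
    - [0,0,0]
    - [0,0,0]
    - [0,0,0]
    - [0,0,0]
    - [0,0,0]
    - [0,0,0]

```text
time_s: 11.0
position: [0.5518, -0.0905, 0.0696]
tcp_rot: [[-0.995, 0.095, 0.001], [0.095, 0.995, -0.002], [-0.001, -0.002, -1.0]]
force: [-0.0, -0.2, 0.6]
opening: 0.183
```

```bash
python3 -c "
from h import *
go([.5515,-.0904,.068],rock(0),1)
for f,(x0,y0,x1,y1) in (('scene',(215,140,335,260)),('top',(290,155,410,275))):
    c=snap(f,f+'6')['color'][y0:y1,x0:x1,::-1]; cv2.imwrite(f'pics/z6{f}.png',cv2.resize(c,None,fx=5,fy=5,interpolation=cv2.INTER_CUBIC))
"
```

```text
pos [ 0.5518 -0.0905  0.0696] F [-0.  -0.2  0.6] M [-0.01 -0.02  0.02] op 0.183 t 11.0
slide [0.3 0.1 1.6] twist [-0.0021  0.0013 -0.0011] per 1 [0.3  0.07 1.56] [-0.0021  0.0013 -0.0011]
```

View pics/z6scene.png

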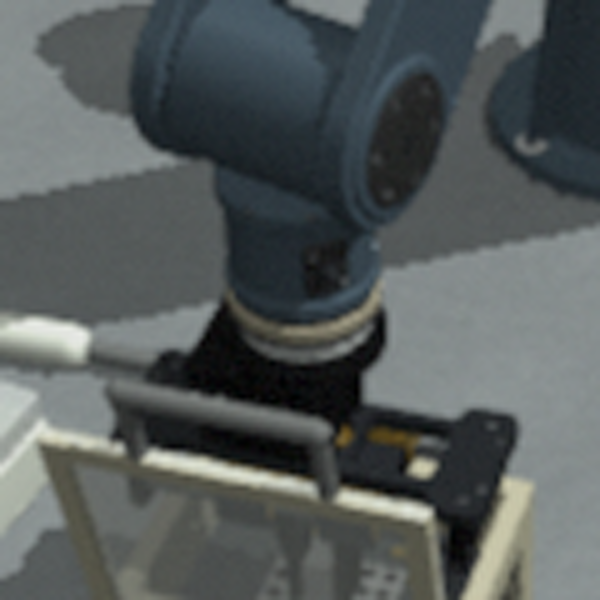

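View pics/z6top.png

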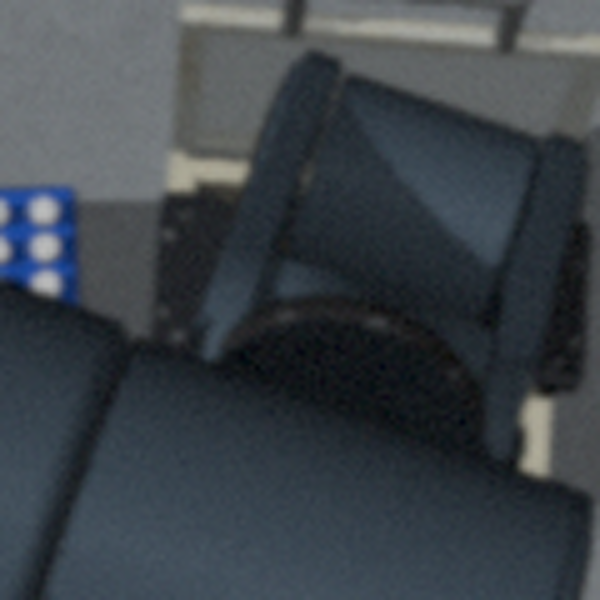

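```bash
cat >> h.py <<'E'
B0=np.array([.5518,-.0905,.0696])
def rp(al,sh,h=.0396):
    "al>0: lean left by al rad about lower left edge; sh = shift m along heater y"
    sg=1 if al>=0 else -1; a=abs(al)
    y,z=-.035,h
    y2=y*np.cos(a)+z*np.sin(a); z2=-y*np.sin(a)+z*np.cos(a)
    return B0+EY*(sg*(y2-y)+sh)+np.array([0,0,z2-z]), rock(-al)
E
python3 -c "
from h import *
go(*rp(.08,-.001),2)
go(*rp(.15,-.002),4)"
```

```text
pos [ 0.5518 -0.0905  0.0696] F [ 0.4  0.  -0.1] M [0.13 0.07 0.01] op 0.182 t 11.1
slide [-0.   2.3 -2.7] twist [ 0.0779  0.0012 -0.0012] per 2 [-0.    1.14 -1.35] [ 0.039   0.0006 -0.0006]
pos [ 0.5518 -0.0905  0.0696] F [ 0.4  0.  -0.1] M [0.13 0.07 0.01] op 0.182 t 11.1
slide [-0.   4.3 -4.8] twist [ 0.1479  0.0012 -0.0013] per 4 [-0.    1.08 -1.21] [ 0.037   0.0003 -0.0003]
```

carry_out:
  grip: [-1,-1,-1]
  slide:
    - [0,1.2,-1.4]
    - [0,1.2,-1.4]
    - [0,0.4,-0.4]
  twist:
    - [0.04,0,0]
    - [0.04,0,0]
    - [0.01,0,0]

```text
time_s: 11.4
position: [0.5517, -0.0913, 0.0705]
tcp_rot: [[-0.995, 0.097, -0.009], [0.098, 0.99, -0.097], [-0.0, -0.098, -0.995]]
force: [-1.2, -1.1, 2.6]
opening: 0.192
```

```bash
python3 -c "
from h import *
go(*rp(.08,-.001),1)
go(*rp(.15,-.002),1)"
```

```text
pos [ 0.5517 -0.0913  0.0705] F [-1.2 -1.1  2.6] M [ 0.85  0.01 -0.04] op 0.192 t 11.4
slide [-0.   2.9 -2. ] twist [-0.018  -0.0001 -0.0036] per 1 [-0.02  2.91 -2.03] [-0.018  -0.0001 -0.0036]
pos [ 0.5517 -0.0913  0.0705] F [-1.2 -1.1  2.6] M [ 0.85  0.01 -0.04] op 0.192 t 11.4
slide [-0.   4.7 -4.3] twist [ 0.052  -0.0002 -0.0036] per 1 [-0.01  4.73 -4.34] [ 0.052  -0.0002 -0.0036]
```

carry_out:
  grip: [-1,-1,-1]
  slide:
    - [0,4,-4]
    - [0,2,-2]
    - [0,0,0]
  twist:
    - [0.03,0,0]
    - [0.02,0,0]
    - [0,0,0]

```text
time_s: 11.7
position: [0.5516, -0.0915, 0.0713]
tcp_rot: [[-0.995, 0.096, -0.019], [0.098, 0.983, -0.155], [0.003, -0.156, -0.988]]
force: [-1.9, 5.4, 12.9]
opening: 0.208
```

```bash
python3 -c "
from h import *
go(*rp(.15,-.002),1)
c=snap('top','top7')['color'][135:295,260:420,::-1]; cv2.imwrite('pics/z7.png',cv2.resize(c,None,fx=4,fy=3.7,interpolation=cv2.INTER_CUBIC))
"
```

```text
pos [ 0.5516 -0.0915  0.0713] F [-1.9  5.4 12.9] M [ 1.67  0.18 -0.12] op 0.208 t 11.7
slide [-0.1  4.7 -3.9] twist [-0.0066 -0.0039 -0.0034] per 1 [-0.06  4.73 -3.92] [-0.0066 -0.0039 -0.0034]
```

View pics/z7.png

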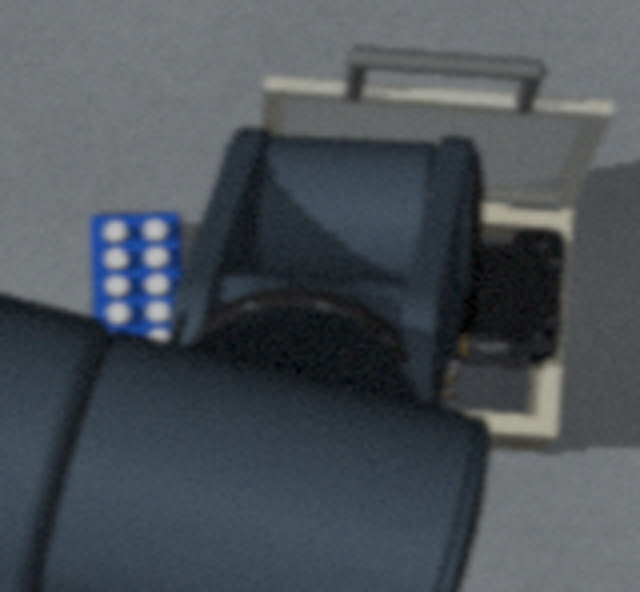

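carry_out:
  grip: [-1,-1,-1]
  slide:
    - [0,5,-6]
    - [0,5,-6]
    - [0,4,-5]
  twist:
    - [0,0,0]
    - [0,0,0]
    - [0,0,0]

```text
time_s: 12.05
position: [0.5509, -0.088, 0.0741]
tcp_rot: [[-0.996, 0.088, -0.029], [0.092, 0.981, -0.168], [0.013, -0.17, -0.985]]
force: [3.2, -19.8, -29.4]
opening: 0.194
```

```bash
python3 -c "
from h import *
go(*rp(.15,-.002),1)
print(bot.read_state()['tcp_rot'])
"
```

```text
pos [ 0.5509 -0.088   0.0741] F [  3.2 -19.8 -29.4] M [-1.62 -0.91  0.06] op 0.194 t 12.05
slide [-1.2  1.8 -0.6] twist [-0.0208 -0.0129  0.0041] per 1 [-1.17  1.8  -0.65] [-0.0208 -0.0129  0.0041]
[[-0.99566743  0.08840837 -0.0288154 ]
 [ 0.09201078  0.98148618 -0.16798481]
 [ 0.01343066 -0.16990833 -0.98536835]]
```

carry_out:
  grip: [-1,-1]
  slide:
    - [0,0,-3]
    - [0,0,-3]
  twist:
    - [0,-0.01,0]
    - [0,-0.01,0]

```text
time_s: 12.25
position: [0.5509, -0.0882, 0.0741]
tcp_rot: [[-0.996, 0.091, -0.012], [0.092, 0.982, -0.166], [-0.004, -0.167, -0.986]]
force: [5.6, -3.8, -20.6]
opening: 0.195
```

```bash
python3 -c "
from h import *
go(*rp(.15,-.002),1)
c=snap('scene','scene8')['color'][220:280,240:320,::-1]; cv2.imwrite('pics/z8.png',cv2.resize(c,None,fx=9,fy=9,interpolation=cv2.INTER_CUBIC))
print(bot.read_state()['tcp_rot'])
"
```

```text
pos [ 0.5509 -0.0882  0.0741] F [  5.6  -3.8 -20.6] M [ 0.76 -0.73  0.21] op 0.195 t 12.25
slide [-1.1  2.1 -0.7] twist [-0.0175  0.0041  0.0012] per 1 [-1.13  2.05 -0.67] [-0.0175  0.0041  0.0012]
[[-0.99577654  0.09112569 -0.01118876]
 [ 0.09171431  0.98176104 -0.1665345 ]
 [-0.00419089 -0.16685732 -0.98597215]]
```

View pics/z8.png

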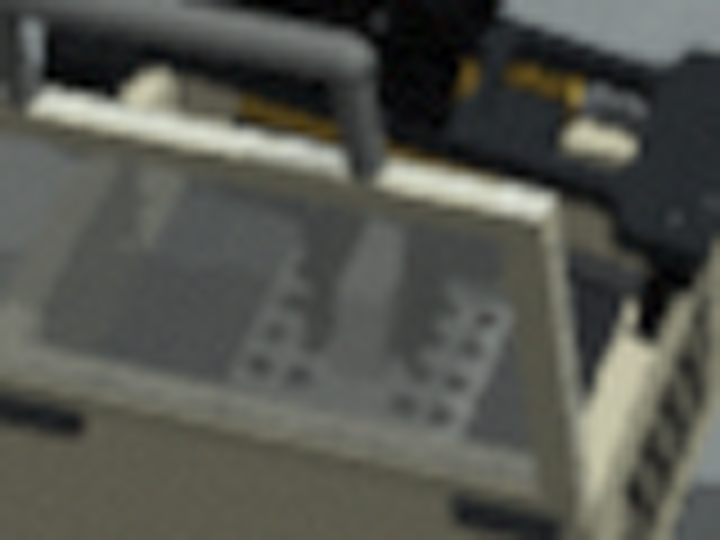

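carry_out:
  grip: [-1,-1,-1]
  slide:
    - [0,2,-5]
    - [0,2,-5]
    - [0,2,-5]
  twist:
    - [0.02,0,0]
    - [0.02,0,0]
    - [0.01,0,0]

```text
time_s: 12.6
position: [0.5506, -0.0817, 0.0798]
tcp_rot: [[-0.996, 0.09, -0.02], [0.092, 0.972, -0.216], [0.0, -0.217, -0.976]]
force: [6.4, -14.7, -34.0]
opening: 0.182
```

```bash
python3 -c "
from h import *
go(*rp(.15,-.002),1)
for n in ('scene','top'): snap(n,n+'9')
c=ld('scene9')['color'][220:280,240:320,::-1]; cv2.imwrite('pics/z9.png',cv2.resize(c,None,fx=9,fy=9,interpolation=cv2.INTER_CUBIC))
print(bot.read_state()['tcp_rot'])
"
```

```text
pos [ 0.5506 -0.0817  0.0798] F [  6.4 -14.7 -34. ] M [-1.52 -1.06  0.12] op 0.182 t 12.6
slide [-2.  -3.   6.2] twist [-0.0688  0.0002  0.0018] per 1 [-2.04 -3.01  6.23] [-0.0688  0.0002  0.0018]
[[-9.95786732e-01  8.94174849e-02 -2.03297440e-02]
 [ 9.16983900e-02  9.72050404e-01 -2.16123614e-01]
 [ 4.36305857e-04 -2.17077232e-01 -9.76154335e-01]]
```

View pics/z9.png

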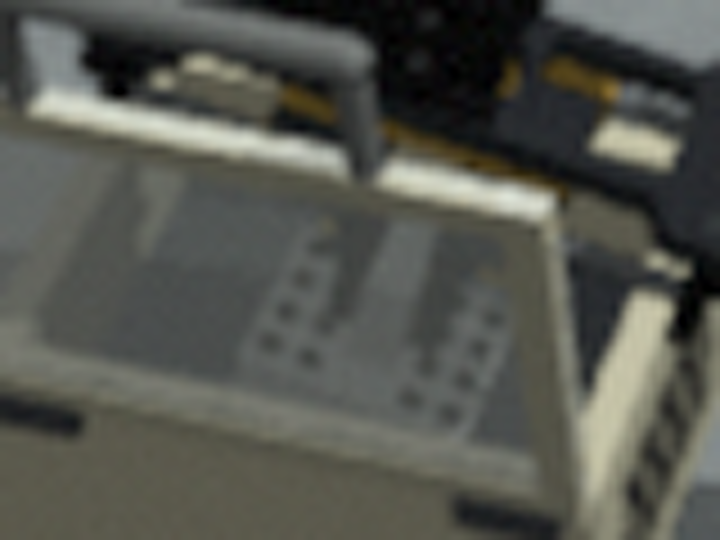

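```bash
python3 -c "
from h import *
go(*rp(.0,0),4)"
```

```text
pos [ 0.5505 -0.0817  0.0801] F [  4.3 -10.4 -23.6] M [-1.25 -0.8   0.09] op 0.186 t 12.7
slide [-2.1 -6.2 12.1] twist [-2.188e-01 -2.000e-04  2.300e-03] per 4 [-0.52 -1.54  3.03] [-0.0547 -0.      0.0006]
```

carry_out:
  grip: [-1,-1,-1,-1,-1]
  slide:
    - [-0.5,-2,3]
    - [-0.5,-2,3]
    - [-0.5,-2,3]
    - [-0.5,-2,3]
    - [0,0,1]
  twist:
    - [-0.055,0,0]
    - [-0.055,0,0]
    - [-0.055,0,0]
    - [-0.055,0,0]
    - [0,0,0]

```text
time_s: 13.2
position: [0.5517, -0.0912, 0.0721]
tcp_rot: [[-0.996, 0.085, -0.0], [0.085, 0.996, 0.006], [0.001, 0.006, -1.0]]
force: [0.8, 2.1, 1.7]
opening: 0.179
```

```bash
python3 -c "
from h import *
go(*rp(.0,0),1)
go(*rp(-.15,.002),4)"
```

```text
pos [ 0.5517 -0.0912  0.0721] F [0.8 2.1 1.7] M [ 0.42 -0.05 -0.08] op 0.179 t 13.2
slide [-0.   0.7  2.5] twist [ 0.0063 -0.0008  0.0086] per 1 [-0.01  0.71  2.52] [ 0.0063 -0.0008  0.0086]
pos [ 0.5517 -0.0912  0.0721] F [0.8 2.1 1.7] M [ 0.42 -0.05 -0.08] op 0.179 t 13.2
slide [ 0.  -3.6 -2.3] twist [-0.1437 -0.0015  0.0085] per 4 [ 0.01 -0.89 -0.57] [-0.0359 -0.0004  0.0021]
```

carry_out:
  grip: [-1,-1]
  slide:
    - [0,1,3]
    - [0,0,2]
  twist:
    - [0,0,0]
    - [0,0,0]

```text
time_s: 13.4
position: [0.5521, -0.0912, 0.0719]
tcp_rot: [[-0.996, 0.084, 0.001], [0.084, 0.996, 0.002], [-0.001, 0.002, -1.0]]
force: [-1.7, 1.3, 7.1]
opening: 0.181
```

```bash
python3 -c "
from h import *
go(*rp(.0,0),1)
c=snap('scene','scene10')['color'][220:280,240:320,::-1]; cv2.imwrite('pics/z10.png',cv2.resize(c,None,fx=9,fy=9,interpolation=cv2.INTER_CUBIC))"
```

```text
pos [ 0.5521 -0.0912  0.0719] F [-1.7  1.3  7.1] M [ 0.34  0.56 -0.16] op 0.181 t 13.4
slide [0.4 0.7 2.3] twist [0.0022 0.0011 0.0103] per 1 [0.35 0.7  2.28] [0.0022 0.0011 0.0103]
```

View pics/z10.png

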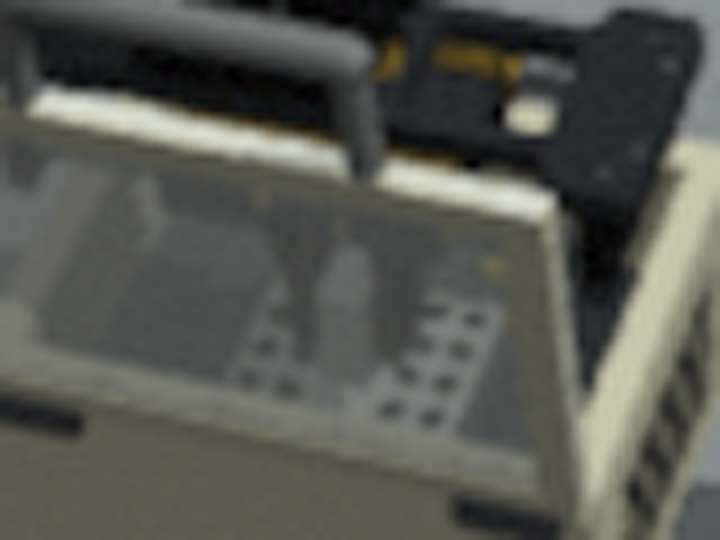

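carry_out:
  grip: [-1,-1,-1,-1]
  slide:
    - [0,-4,-5]
    - [0,-4,-5]
    - [0,-4,-5]
    - [0,-4,-5]
  twist:
    - [-0.04,0,0.005]
    - [-0.04,0,0.005]
    - [-0.04,0,0]
    - [-0.03,0,0]

```text
time_s: 13.85
position: [0.5466, -0.0953, 0.0807]
tcp_rot: [[-0.996, 0.09, 0.005], [0.09, 0.982, 0.168], [0.01, 0.167, -0.986]]
force: [2.8, 5.5, -5.2]
opening: 0.181
```

```bash
python3 -c "
from h import *
import h
h.B0=np.array([.5518,-.0905,.0719])
go(*rp(-.15,.002,.0419),1)"
```

```text
pos [ 0.5466 -0.0953  0.0807] F [ 2.8  5.5 -5.2] M [ 0.89 -0.68 -0.19] op 0.181 t 13.85
slide [-4.8 -0.1  4. ] twist [ 0.0182 -0.0111  0.0026] per 1 [-4.78 -0.12  4.05] [ 0.0182 -0.0111  0.0026]
```

carry_out:
  grip: [-1,-1,-1]
  slide:
    - [-4,0,2]
    - [-3,0,1]
    - [0,0,0]
  twist:
    - [0,-0.01,0]
    - [0,0,0]
    - [0,0,0]

```text
time_s: 14.15
position: [0.5492, -0.0947, 0.079]
tcp_rot: [[-0.996, 0.087, 0.005], [0.087, 0.983, 0.164], [0.01, 0.164, -0.986]]
force: [1.0, 0.4, -2.6]
opening: 0.179
```

```bash
python3 -c "
from h import *
import h
h.B0=np.array([.5518,-.0905,.0719])
go(*rp(-.15,.002,.0419),1)
go(*rp(0,0),1)
c=snap('scene','scene11')['color'][220:280,240:320,::-1]; cv2.imwrite('pics/z11.png',cv2.resize(c,None,fx=9,fy=9,interpolation=cv2.INTER_CUBIC))"
```

```text
pos [ 0.5492 -0.0947  0.079 ] F [ 1.   0.4 -2.6] M [-0.23 -0.3  -0.27] op 0.179 t 14.15
slide [-2.2 -0.7  2.2] twist [ 0.015  -0.0108  0.0058] per 1 [-2.19 -0.65  2.21] [ 0.015  -0.0108  0.0058]
pos [ 0.5492 -0.0947  0.079 ] F [ 1.   0.4 -2.6] M [-0.23 -0.3  -0.27] op 0.179 t 14.15
slide [-2.3  3.2  7.7] twist [ 0.165  -0.0104  0.0066] per 1 [-2.27  3.16  7.67] [ 0.165  -0.0104  0.0066]
```

View pics/z11.png

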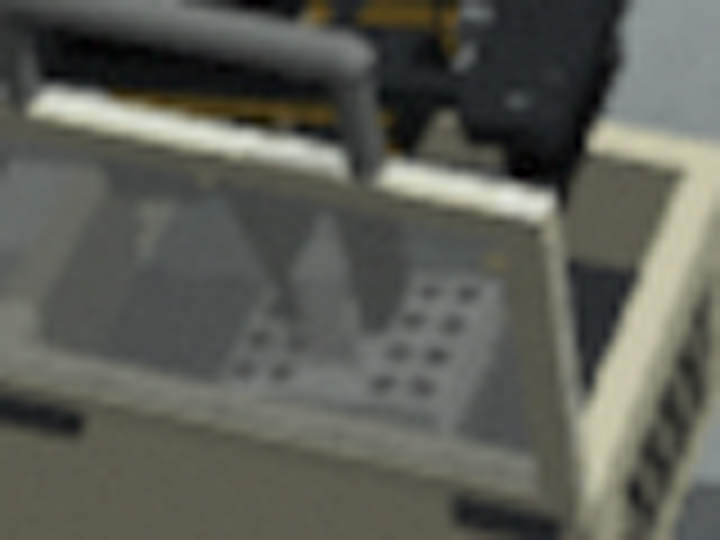

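carry_out:
  grip: [-1,-1,-1,-1,-1]
  slide:
    - [-1,1,2.5]
    - [-1,1,2.5]
    - [0,1,2.5]
    - [0,0,0]
    - [0,0,0]
  twist:
    - [0.055,-0.004,0]
    - [0.055,-0.004,0]
    - [0.055,0,0]
    - [0,0,0]
    - [0,0,0]

```text
time_s: 14.7
position: [0.5507, -0.0881, 0.0744]
tcp_rot: [[-0.997, 0.083, -0.002], [0.083, 0.997, -0.008], [0.001, -0.008, -1.0]]
force: [-2.3, -4.2, -1.9]
opening: 0.182
```

carry_out:
  grip: [-1,-1,-1,-1,-1]
  slide:
    - [0,2,-2]
    - [0,2,-2]
    - [0,2,-2]
    - [0,2,-2]
    - [0,0,0]
  twist:
    - [0.04,0,0]
    - [0.04,0,0]
    - [0.04,0,0]
    - [0.03,0,0]
    - [0,0,0]

```text
time_s: 15.2
position: [0.5499, -0.0845, 0.079]
tcp_rot: [[-0.996, 0.084, -0.02], [0.086, 0.983, -0.164], [0.006, -0.165, -0.986]]
force: [-1.1, 0.1, 0.2]
opening: 0.186
```

```bash
python3 -c "
from h import *
import h
h.B0=np.array([.5518,-.0905,.0719])
go(*rp(.15,-.002,.0419),1)
go(*rp(0,0),1)
c=snap('scene','scene12')['color'][220:280,240:320,::-1]; cv2.imwrite('pics/z12.png',cv2.resize(c,None,fx=9,fy=9,interpolation=cv2.INTER_CUBIC))"
```

```text
pos [ 0.5499 -0.0845  0.079 ] F [-1.1  0.1  0.2] M [0.08 0.   0.06] op 0.186 t 15.2
slide [-2.4 -0.8  2.4] twist [-0.0156 -0.0042  0.0088] per 1 [-2.44 -0.75  2.44] [-0.0156 -0.0042  0.0088]
pos [ 0.5499 -0.0845  0.079 ] F [-1.1  0.1  0.2] M [0.08 0.   0.06] op 0.186 t 15.2
slide [-2.4 -4.6  7.9] twist [-0.1656 -0.0048  0.0085] per 1 [-2.42 -4.56  7.9 ] [-0.1656 -0.0048  0.0085]
```

View pics/z12.png

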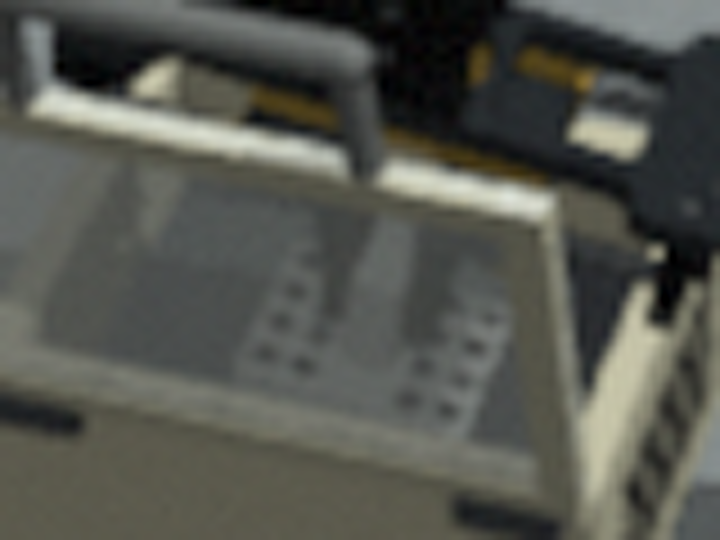

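carry_out:
  grip: [-1,-1,-1,-1,-1]
  slide:
    - [-1,-1,2]
    - [-1,-2,2]
    - [0,-1,2]
    - [0,0,0]
    - [0,0,0]
  twist:
    - [-0.055,-0.004,0.005]
    - [-0.055,0,0.005]
    - [-0.055,0,0]
    - [0,0,0]
    - [0,0,0]

```text
time_s: 15.75
position: [0.5507, -0.0907, 0.0742]
tcp_rot: [[-0.995, 0.098, -0.001], [0.098, 0.995, 0.009], [0.002, 0.008, -1.0]]
force: [0.5, 2.0, 0.0]
opening: 0.178
```

```bash
python3 -c "
from h import *
go([.5518,-.0905,.1150],rock(0),8)"
```

```text
pos [ 0.5507 -0.0907  0.0742] F [0.5 2.  0. ] M [0.33 0.01 0.01] op 0.178 t 15.75
slide [ -1.    0.7 -40.8] twist [ 0.0085 -0.0016 -0.0037] per 8 [-0.12  0.08 -5.1 ] [ 0.0011 -0.0002 -0.0005]
```

carry_out:
  grip: [-1,-1,-1,-1,-1,-1]
  slide:
    - [-0.5,0.5,-4]
    - [-0.5,0,-5]
    - [0,0,-5]
    - [0,0,-5]
    - [0,0,-5]
    - [0,0,0]
  twist:
    - [0.008,0,-0.003]
    - [0,0,0]
    - [0,0,0]
    - [0,0,0]
    - [0,0,0]
    - [0,0,0]

```text
time_s: 16.35
position: [0.5503, -0.088, 0.098]
tcp_rot: [[-0.996, 0.091, -0.006], [0.091, 0.996, -0.0], [0.006, -0.001, -1.0]]
force: [0.2, -0.7, -3.0]
opening: 0.183
```

```bash
python3 -c "
from h import *
go([.5518,-.0905,.1150],rock(0),5)"
```

```text
pos [ 0.5503 -0.088   0.098 ] F [ 0.2 -0.7 -3. ] M [ 0.06 -0.04 -0.01] op 0.183 t 16.35
slide [ -1.7  -2.3 -17. ] twist [-0.0007 -0.0062  0.0032] per 5 [-0.33 -0.47 -3.41] [-0.0001 -0.0012  0.0006]
```

Rising freely at about the block's own weight.

carry_out:
  grip: [-1,-1,-1,-1,-1,-1,-1]
  slide:
    - [-1,-1,-5]
    - [0,-1,-5]
    - [0,0,-5]
    - [0,0,-3]
    - [0,0,0]
    - [0,0,0]
    - [0,0,0]
  twist:
    - [0,-0.004,0]
    - [0,0,0]
    - [0,0,0]
    - [0,0,0]
    - [0,0,0]
    - [0,0,0]
    - [0,0,0]

```text
time_s: 17.05
position: [0.5515, -0.0904, 0.119]
tcp_rot: [[-0.996, 0.091, 0.0], [0.091, 0.996, -0.001], [-0.0, -0.001, -1.0]]
force: [-0.3, 0.2, -3.7]
opening: 0.181
```

```bash
python3 -c "
from h import *
go([.5518,-.0905,.1150],rock(0),5)
for n in ('scene','top'): snap(n,n+'13')
c=ld('scene13')['color'][180:310,220:360,::-1]; cv2.imwrite('pics/z13.png',cv2.resize(c,None,fx=5,fy=4.6,interpolation=cv2.INTER_CUBIC))
go([.5518,-.0905,.1150],rock(0),5)"
```

```text
pos [ 0.5515 -0.0904  0.119 ] F [-0.3  0.2 -3.7] M [0.03 0.06 0.05] op 0.181 t 17.05
slide [-0.3 -0.1  4. ] twist [-0.0012  0.0002  0.0032] per 5 [-0.05 -0.01  0.81] [-0.0002  0.      0.0006]
pos [ 0.5515 -0.0904  0.1189] F [-0.7 -1.  -3.8] M [ 0.06 -0.01 -0.01] op 0.185 t 17.15
slide [-0.3 -0.1  3.9] twist [-0.0012 -0.      0.0032] per 5 [-0.07 -0.02  0.78] [-0.0002 -0.      0.0006]
```

View pics/z13.png

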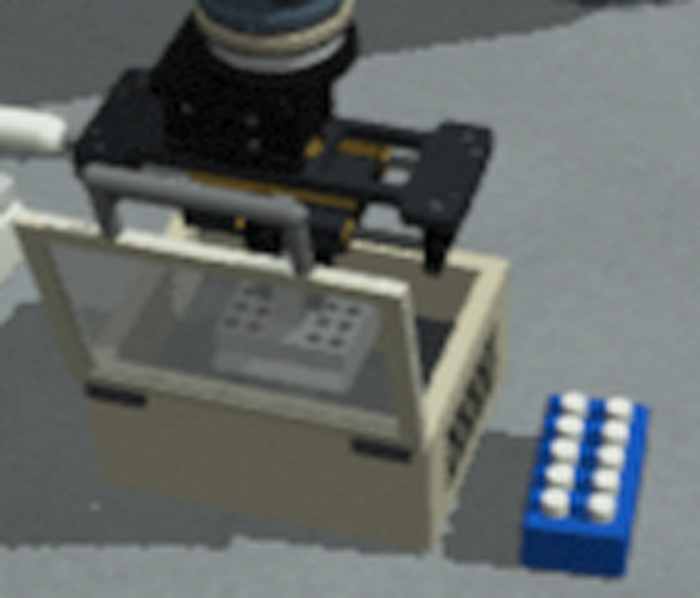

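View pics/top13.png

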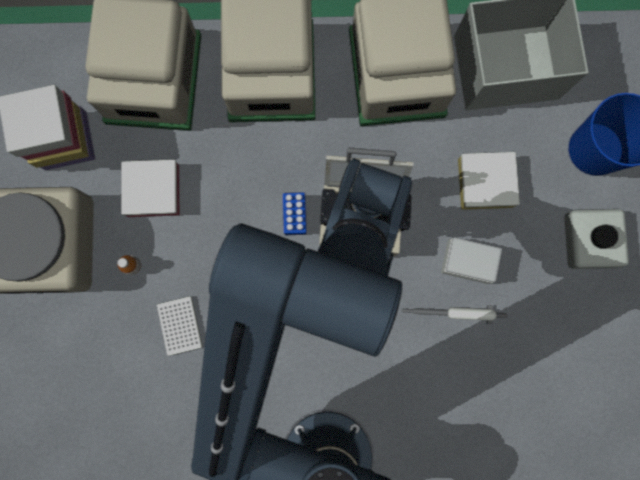

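```bash
python3 -c "
from h import *
a=ld('scene5')['color'];b=ld('scene13')['color']
for x0,y0,x1,y1 in ((290,232,306,246),(222,221,234,240)):
    r=cv2.matchTemplate(b[y0-8:y1+8,x0-8:x1+8],a[y0:y1,x0:x1],cv2.TM_CCOEFF_NORMED); print(cv2.minMaxLoc(r)[1::2])
bot.hand_in()
print(bot.read_state()['position'])"
```

```text
(0.6358488202095032, (2, 16))
(0.9994697570800781, (8, 8))
the job is handed in; nothing more can be done
the job is handed in; nothing more can be done
```

The lid is open on its stop, the block has been rocked loose on both sides, and it is held level above the well. I have handed the job in, which reports no verdict.

- **Lid:** I pinched the bar and swung the lid back until it stopped moving, at about 1.75 rad with about 11 N of push-back at the end. In the final check, one lid patch matched the picture taken after opening exactly. The other match failed, with a score of 0.64 and no usable position. That patch also took in the background, where the gripper had moved since, so I relied on the first match and on the view of the bar.
- **Rocking:** The first lean, to the left, went further than planned. It reached about 0.22 rad and 34 N of pull, and the fingers slipped about 2 mm up the lug. The lean to the right was about 0.17 rad. A second lean to the left, also about 0.17 rad, met almost no resistance. I could not see the catches directly; that they are open is inferred from this free rocking and from the later lift pulling at only the block's weight.
- **Final hold:** The underside is about 21–23 mm above the mouth of the well, within a few mm of centre and level within about 0.01 rad. The wrist force was about 3.8 N, which is the block's weight, so it is not touching the heater. The gripper opening matches the 16 mm lug.
- **Bystanders and time:** In the last top view the bystanders appear where they were. The clock read about 17 s out of the 64 s allowed.

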